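Set the portioning guide to its index clip, play taken up

ROBOT

A 7-joint arm with a two-finger parallel gripper is mounted at the origin on the work surface. World frame = base frame: x ahead of the robot, y to its left, z up, the work surface at z = 0. Lengths are in m, angles in rad, forces in N, time in s.
With the tool pointing down it reaches from about 0.4 to 0.85 m from the base axis. Payload 6.9 kg.
Tool frame: the origin (TCP) lies midway between the tips of the shut fingers; the grasp point (between the pads) lies 19 mm behind it (robot.grip_depth is the distance from the TCP to the grasp point, in m); z points along the fingers, y is the direction in which the jaws open and shut (so a half turn about z gives the same grasp; the last joint's range is limited). The gripper opens to 85 mm and grips with 20 to 120 N. Pads are 22 mm wide; open, the fingers measure 114 mm over their backs; the gripper's body (76 mm by 85 mm) begins 54 mm behind the grasp point. The pads swing forward as they close: fully open they stand 13 mm farther back than shut.
Start: joints at [1.351, 0.507, -0.238, 1.5, 0.126, 1.149, -0.155], TCP at [0.2, -0.592, 0.231] pointing down, gripper open.
Joint ranges: [-3.08, 3.08], [-0.24, 2.05], [-1.43, 1.35], [0, 2.5], [-1.52, 4.66], [0.17, 1.96], [-2.89, 2.89]. Speed limits (rad/s): [2.39, 2.39, 3.14, 3.14, 3.14, 3.14, 3.14].

INTERFACE

Orientations are given as a rotation vector (axis times angle).
In Python, from plant import robot gives the robot as it stands.
- The arm moves only by the shell command python3 -m creep 'ROWS' [FORCE]. ROWS is JSON, a list of rows, each a list of 5 numbers: the gripper command: -1 is shut, 1 is fully open, values between are in proportion, then the shift along the world's x, y, z in cm, then the turn about the world's z in rad. In form: [[claw, tx, ty, tz, roll], ...]. A call has 1 to 10 rows; each row shifts and turns the commanded pose from where the row before left it; what a row does not reach is not made up. A row lasts 1/10 s, in which the tool goes at most 50 mm and 8.59 degrees, less where a joint would pass 70% of its speed; a pose out of reach is approached as far as the arm can. A call with a gripper value outside its range is refused whole. The fingers move at their own pace and stop on an object; FORCE is the grip in N (left out, the last holds). Time passes only in rows, so rows that do not move let the fingers close. It gives the time, the measured TCP pose, the force and the opening at its end, in the units of the state.
- robot.sense(): the state, without advancing time (a new reading comes with each control period).
- robot.read_camera(name): name is "scene" or "top" or "wrist"; returns a dict with "frame" (384x512x3 uint8, red, green, blue), "z_map" (384x512 float32, m along the optical axis (not along the pixel's ray), 0 where there is no reading), "fx", "fy", "cx", "cy" (pixels), "k1" (the pictures are not rectified: a ray, as slopes to the right and down, at radius r is drawn at 1 + k1 r^2 times it, then the intrinsics apply), "eye" and "rotation" of the camera in the world; the wrist camera has in their place "mount" (4x4, takes a point from camera to tool coordinates, whose origin is the TCP and whose axes are the flange's). Camera axes: x right, y up, looking along -z (the intrinsics and any distortion apply to the point x, -y, -z); pixel columns grow to the right and rows downward; lengths in m; the calibration is good to about 2 mm. A picture is of the moment at which its call begins: read the wrist's pose just before it.
- robot.sign_off(): hands the job in, once; it reports no verdict.
The state is a dict: "clock": time; "q": joint angles; "qd": joint speeds; "effort": joint torques, N m; "tcp_pos": TCP position; "tool_rot": TCP orientation; "wrist_force": force on the tool from outside, world axes, zero at the start; "moment": the same for the moment, N m; "gripper_width": opening from 0.0 (shut) to 1.0 (fully open).
Only numpy, scipy, OpenCV 4.12 (cv2) and the standard library are available. Lean on these libraries where they do the work, as an engineer would, in place of code of your own. Each camera call takes 0.05 s, during which the arm holds its last target. There are 200 camera calls.

TASK

Set the portioning guide's plate to the index clip on its rail: its drive has play, so wind the handwheel to open the plate about 6 mm past the clip, then wind back, closing only, until the pointer is level with the clip's ridge. Take your hand off the wheel and prove the setting by leaning on the plate's fence side, away from the fence, with about 10 N for half a second: it must not give. Let go, and do not squeeze or force the handle, force the plate or disturb the other things on the worktop.

Things in the scene. Friction and masses are not known exactly. Their poses are not given: they have to be found in the camera images.
- wheel_axis (a point): Point on the upright axis of the handwheel, 116 mm above the worktop, level with the middle of its handle; it does not turn. The wheel is a flat aluminium disc, 116 mm across, on a grey gearbox; its top is 90 mm above the worktop, its 32 mm wide hub 7 mm higher. Axes are the guide's: z up, +y along the bed from the fence to the wheel (the way the plate opens), x across the bed.
- wheel (a joint): Angle of the handwheel (rad), growing anticlockwise from above, which opens the plate 10 mm per radian; clockwise closes it. At each reversal the plate stands still while the play is taken up: 4 to 8 mm (0.4 to 0.8 rad), not always the same. It takes 9 N at the handle, stays where left and holds the plate against 35 N. A hard stop lies at 4.6 rad, at least 10 mm of plate travel past the mark.
- handle_mid (a point): Middle of the wheel's upright handle: a black cylinder of 16 mm diameter, 52 mm tall (90 to 142 mm above the worktop), 45 mm from the wheel's axis. It spins freely on its own pin. Straddle it, or take it lightly, from above: more than 60 N between fingers and wheel or handle (pinch of both fingers included) forces it.
- pointer (a point): Tip of the small steel pointer at the +x edge of the plate, 65 mm above the worktop; it moves with the plate. Axes as for wheel_axis.
- mark (a point): Ridge (2 mm wide) on top of the dark steel index clip on the rail beside the pointer, 51 mm above the worktop. Axes as for wheel_axis. The plate is at the mark when pointer and mark have the same position along y; it starts 10 to 32 mm on the fence side (-y) of it.
- plate_face (a point): On the fence-side (-y) face of the upright plate, mid-width, 124 mm above the worktop. Aluminium, 110 mm wide (x), 6 mm thick (+y from here), upper edge 149 mm above the worktop. It slides along y within its play against 4 N of friction, else is rigid. The fence is 85 mm or more to the -y side, its top 74 mm above the worktop. Push here towards +y; over 20 N forces it.

How it is judged:
By the outcome, as a careful person would: the job done as asked, in the order asked, and still so for the second after the job is handed in, with the robot touching nothing.
It also fails if it takes over 72 s, if anything falls off the work surface, if the arm or the gripper's body presses on something with over 40 N, if the wrist force passes 120 N, or if a joint passes its speed limit or range.

## Working session

There is one attempt and no reset: what is moved stays moved. The work goes in short steps, Python scripts to look and compute and a shell command to move; the robot and the scene stay as the last step left them, time stands still between calls to the robot, and variables do not carry over. Pictures are saved under pics/ and viewed, about 8 in all and at most 12, crops included, and the job is handed in when it is done.

```bash
ls; mkdir -p pics; cat > h.py <<'E'
import numpy as np,cv2
from plant import robot
from scipy.spatial.transform import Rotation as R
def cam(name):
    s=robot.sense(); c=robot.read_camera(name)
    if 'mount' in c:
        M=np.array(c['mount']);T=np.eye(4);T[:3,:3]=R.from_rotvec(s['tool_rot']).as_matrix();T[:3,3]=s['tcp_pos'];W=T@M
        c['rot'],c['eye']=W[:3,:3],W[:3,3]
    else: 
        r=np.array(c['rotation']);c['rot']=r if r.shape==(3,3) else R.from_rotvec(r).as_matrix();c['eye']=np.array(c['eye'])
    return c
def ray(c,u,v):
    K=np.array([[c['fx'],0,c['cx']],[0,c['fy'],c['cy']],[0,0,1.]])
    p=cv2.undistortPoints(np.array([[[u,v]]],float),K,np.array([c['k1'],0,0,0.])).ravel()
    return c['rot']@np.array([p[0],-p[1],-1])
def onz(c,u,v,z):
    d=ray(c,u,v);return c['eye']+d*(z-c['eye'][2])/d[2]
def pt(c,u,v):
    return c['eye']+ray(c,u,v)*c['z_map'][int(round(v)),int(round(u))]
def proj(c,P):
    p=np.asarray(c['rot']).T@(np.asarray(P)-c['eye']);x,y=p[0]/-p[2],-p[1]/-p[2];k=1+c['k1']*(x*x+y*y)
    return c['cx']+c['fx']*x*k,c['cy']+c['fy']*y*k
def save(c,n,crop=None,s=1):
    f=c['frame'][...,::-1]
    if crop: u0,v0,u1,v1=crop;f=f[v0:v1,u0:u1]
    cv2.imwrite('pics/'+n,cv2.resize(f,None,fx=s,fy=s,interpolation=cv2.INTER_CUBIC))
E
python3 - <<'E'
from h import *
import pickle
cs={}
for n in('scene','top'):
    c=cam(n);cs[n]=c;print(n,c['eye'],c['rot'].round(3),c['fx'],c['k1'])
cv2.imwrite('pics/a.png',cv2.resize(np.hstack([cs['scene']['frame'],cs['top']['frame']])[...,::-1],(800,300)))
save(cs['top'],'top.png',None,1.5);save(cs['scene'],'scene.png',None,1.5)
pickle.dump(cs,open('c0.pkl','wb'))
print(robot.sense())
E
```

```text
pics
scene [ 1.03556729 -0.16279603  0.5353051 ] [[ 0.434 -0.562  0.704]
 [ 0.901  0.276 -0.335]
 [-0.006  0.78   0.626]] 439.8185121524208 0.0031014171947762034
top [0.51402454 0.03297027 0.78718347] [[ 0.007  0.996 -0.088]
 [-1.     0.008  0.009]
 [ 0.01   0.088  0.996]] 390.8679953804008 -0.024956086105462905
{'clock': 0.1, 'q': array([ 1.35048204,  0.50823472, -0.23749087,  1.50107276,  0.12568632,
        1.14891653, -0.15480647]), 'qd': array([-0.00072016, -0.00108245, -0.00227553, -0.00198774, -0.001845  ,
        0.00035618, -0.00028852]), 'effort': array([-4.80155664e-03, -6.21829963e+01, -2.19461717e+00, -2.50202984e+01,
        1.25160220e-02,  7.74357672e-03, -2.42801218e-05]), 'tcp_pos': array([ 0.19980958, -0.59169654,  0.23051327]), 'tool_rot': array([-3.09840997e+00, -5.09216395e-01,  4.89019075e-04]), 'wrist_force': array([-0.24712516,  1.06246727, -0.2273501 ]), 'moment': array([-0.02930007,  0.04478172,  0.00936017]), 'gripper_width': 0.9997314768781851}
```

View pics/top.png

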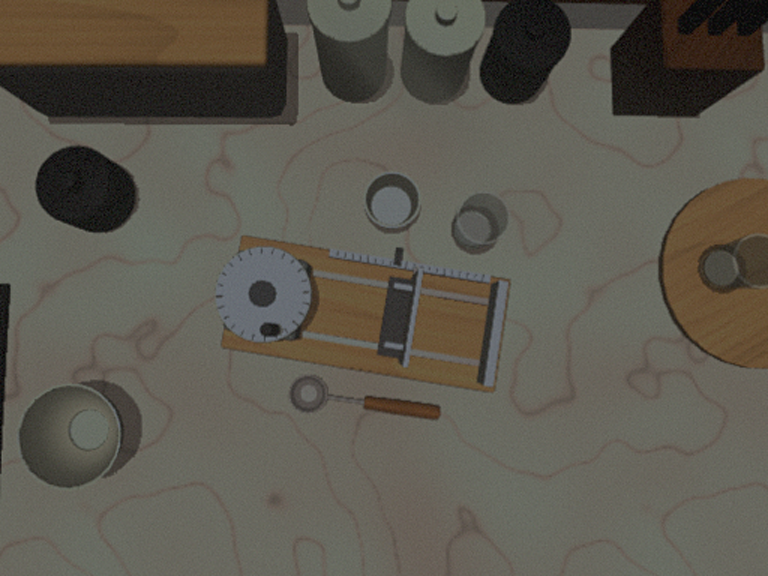

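View pics/scene.png

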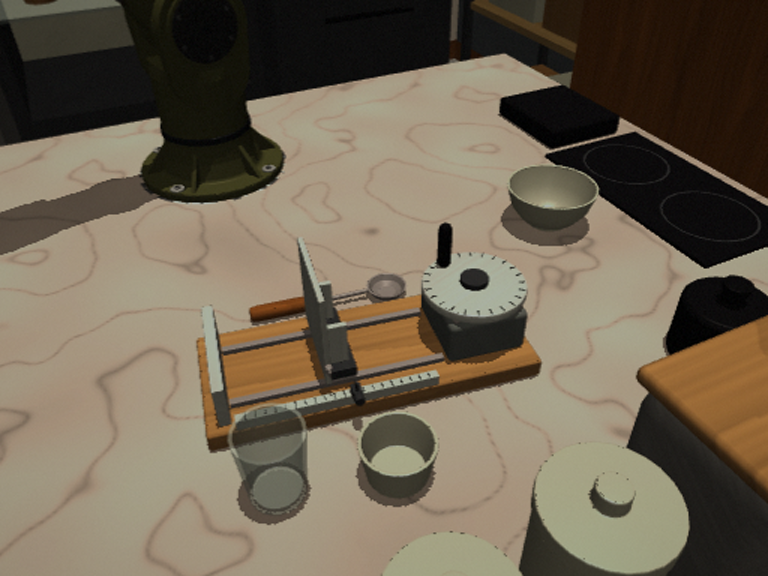

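The top view shows the wheel at px (176,196), the handle at (180,219), the plate at about (275,211), the clip at (266,171) and the fence at (330,222). The rail is on the far (+x) side. In the scene view the clip is at (238,262) and the handle at (296,165).

```bash
python3 - <<'E'
from h import *
import pickle
cs=pickle.load(open('c0.pkl','rb'));c=cs['top'];s=cs['scene']
f=c['frame'].astype(int);hsv=cv2.cvtColor(c['frame'],cv2.COLOR_RGB2HSV)
# wheel disc: bright low saturation
m=((hsv[...,1]<40)&(hsv[...,2]>110)).astype(np.uint8);m[:, :140]=0;m[:,215:]=0;m[:160]=0;m[235:]=0
cn=max(cv2.findContours(m,0,2)[0],key=cv2.contourArea);(u,v),r=cv2.minEnclosingCircle(cv2.convexHull(cn))
e=cv2.fitEllipse(cv2.convexHull(cn));print('disc',u,v,r,e);print(onz(c,*e[0],.09),'dia',2*r*.69/390)
d=((hsv[...,2]<70)).astype(np.uint8);d[:, :140]=0;d[:,200:]=0;d[:170]=0;d[230:]=0
for k in cv2.findContours(d,0,2)[0]:
    if cv2.contourArea(k)>20:
        a=cv2.moments(k);p=(a['m10']/a['m00'],a['m01']/a['m00']);print(p,cv2.contourArea(k),onz(c,*p,.097),onz(c,*p,.142),pt(c,*p),cv2.boundingRect(k))
# bed: wood contour
w=((hsv[...,1]>90)&(hsv[...,0]<25)&(hsv[...,2]>60)).astype(np.uint8);w[:150]=0;w[:, :140]=0;w[262:]=0;w[:,345:]=0
w=cv2.morphologyEx(w,3,np.ones((3,3)))
pts=np.vstack([k for k in cv2.findContours(w,0,2)[0] if cv2.contourArea(k)>30]);b=cv2.boxPoints(cv2.minAreaRect(pts));print('bed',b)
for q in b: print(onz(c,*q,.02),pt(c,*q))
for n,p in dict(clip=(266,171),plate_a=(280,180),plate_b=(270,242),fa=(334,190),fb=(326,255)).items(): print(n,pt(c,*p))
for n,p in dict(clip=(238,262),hand=(297,152)).items(): print('s',n,pt(s,*p))
save(c,'topc.png',(210,150,345,255),5.5)
E
```

```text
disc 174.7142791748047 195.89285278320312 31.56443214416504 ((174.675048828125, 195.61170959472656), (61.28227615356445, 62.98873519897461), 66.0044937133789)
[0.56106445 0.16134784 0.09      ] dia 0.11168952912550704
(195.6060606060606, 223.030303030303) 38.5 [0.51257838 0.12216251 0.097     ] [0.51267267 0.11634717 0.142     ] [0.51252871 0.12522585 0.07329543] (186, 216, 14, 11)
(179.65125240847783, 219.25240847784198) 86.5 [0.51898982 0.15034044 0.097     ] [0.51866609 0.1426879  0.142     ] [0.51868169 0.14305681 0.13983067] (173, 215, 14, 10)
(174.51578137028483, 195.31100846805234) 216.5 [0.56112276 0.16035298 0.097     ] [0.55805195 0.15204762 0.142     ] [0.56101481 0.16006101 0.09858193] (166, 187, 18, 17)
bed [[147.00003 231.00002]
 [159.48651 156.0811 ]
 [341.10812 186.35136]
 [328.62164 261.27026]]
[0.49620346 0.2266397  0.02      ] [4.95746781e-01 2.31602657e-01 3.40213830e-04]
[0.6441098  0.20624667 0.02      ] [ 0.64767209  0.21099171 -0.00100875]
[ 0.5865866  -0.15393359  0.02      ] [ 0.58835744 -0.15849489  0.00127724]
[ 0.43996328 -0.12767057  0.02      ] [ 0.4400869  -0.12740245  0.02128051]
clip [ 0.61099984 -0.00327686  0.05726728]
plate_a [ 0.58392243 -0.02165931  0.15054963]
plate_b [ 0.4827868  -0.00570935  0.14711223]
fa [ 0.5746159  -0.12748507  0.07434606]
fb [ 0.4565249  -0.11136519  0.07564039]
s clip [ 0.6188993  -0.00205202  0.04623893]
s hand [0.52294907 0.14753664 0.14066333]
```

View pics/topc.png

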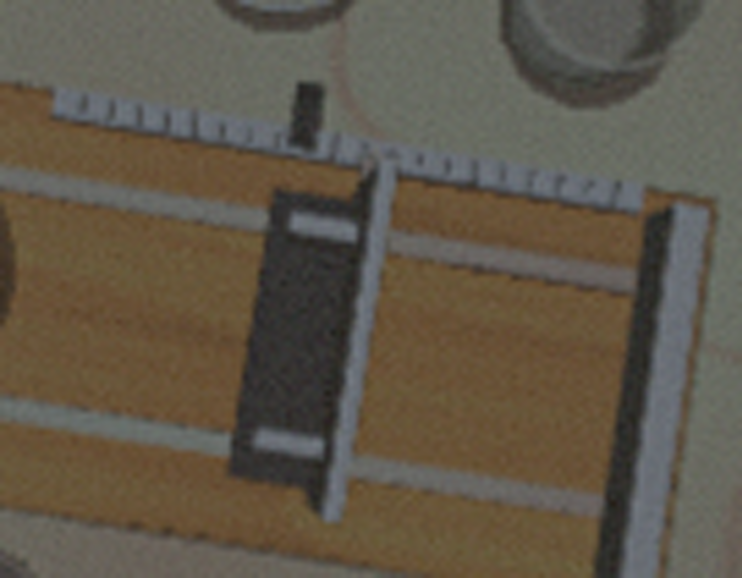

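```bash
python3 -m creep '[[0,2.5,3.2,0.3,0],[0,2.5,3.2,0.3,0],[0,2.5,3.2,0.3,0],[0,2.5,3.2,0.3,0],[0,2.5,3.2,0.3,0],[0,2.5,3.2,0.3,0],[0,2,3.5,0.3,0],[0,2,3.5,0.3,0],[0,2,3.5,0.3,0],[0,2,3.5,0.3,0]]'
python3 -c "
from h import *
s=robot.sense();print(s['q'].round(2),s['tool_rot'])"
```

```text
clock: 1.1
tcp_pos: [0.4304, -0.2586, 0.2612]
tool_rot: [-3.1, -0.509, 0.001]
wrist_force: [0.1, 0.4, -0.7]
gripper_width: 0.495
[ 0.76  0.3  -0.35  1.76  0.12  1.1  -0.88] [-3.09980820e+00 -5.09284845e-01  6.43177163e-04]
```

```bash
python3 -m creep '[[0,0.9,4,0,0],[0,0.9,4,0,0],[0,0.9,4,0,0],[0,0.9,4,0,0],[0,0.9,4,0,0],[0,0.9,4,0,0],[0,0.9,4,0,0],[0,0.9,4,0,0],[0,0.9,4,0,0],[0,0.9,3.5,0,0]]'
python3 - <<'E'
from h import *
s=robot.sense();print(s['q'].round(2),s['tool_rot'])
c=cam('wrist');print(np.array(c['mount']).round(3),c['fx'])
for n,P in dict(hub=(.561,.160,.097),hand=(.5187,.1427,.142),clip=(.615,-.004,.051)).items(): print(n,proj(c,P))
save(c,'w1.png',None,1.5);import pickle;pickle.dump(c,open('w1.pkl','wb'))
E
```

```text
clock: 2.1
tcp_pos: [0.5198, 0.137, 0.261]
tool_rot: [-3.099, -0.511, 0.001]
wrist_force: [0.2, 0.1, 0.5]
gripper_width: 0.502
[ 0.05  0.37 -0.51  1.68  0.19  1.14 -1.75] [-3.09947031e+00 -5.10746228e-01  7.13142148e-04]
[[-0.     0.947  0.321  0.083]
 [ 1.     0.    -0.    -0.   ]
 [-0.     0.321 -0.947 -0.143]
 [ 0.     0.     0.     1.   ]] 316.9829891205615
hub (np.float64(252.74041050995356), np.float64(123.25011892883265))
hand (np.float64(255.0972319599387), np.float64(182.7526386162796))
clip (np.float64(409.05956896307316), np.float64(120.45103433523653))
```

View pics/w1.png

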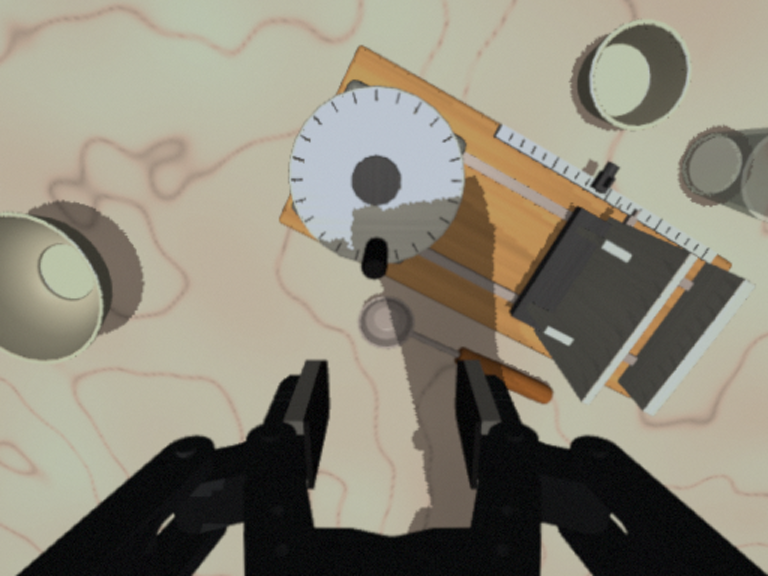

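The wrist view shows the hub at (251,120) native, the handle top at about (249,178) and the clip at about (405,118). All are within 3 px of the predictions.

```bash
python3 - <<'E'
from h import *
import pickle
c=pickle.load(open('w1.pkl','rb'))
hsv=cv2.cvtColor(c['frame'],cv2.COLOR_RGB2HSV)
d=(hsv[...,2]<75).astype(np.uint8);d[:, :190]=0;d[:,310:]=0;d[:60]=0;d[200:]=0
for k in cv2.findContours(d,0,2)[0]:
    if cv2.contourArea(k)>40:
        a=cv2.moments(k);p=(a['m10']/a['m00'],a['m01']/a['m00']);print(p,cv2.contourArea(k),onz(c,*p,.097),onz(c,*p,.116),cv2.boundingRect(k))
save(c,'w1c.png',(370,90,450,165),8)
t=pickle.load(open('c0.pkl','rb'))['scene'];save(t,'s1c.png',(200,225,280,285),8)
a=cv2.imread('pics/w1c.png');b=cv2.imread('pics/s1c.png')
h=max(a.shape[0],b.shape[0]);z=np.zeros((h,a.shape[1]+b.shape[1],3),np.uint8);z[:a.shape[0],:a.shape[1]]=a;z[:b.shape[0],a.shape[1]:]=b
cv2.imwrite('pics/m1.png',cv2.resize(z,None,fx=.6,fy=.6))
E
```

```text
(249.87985546522128, 171.97335140018066) 369.0 [0.51407782 0.14756038 0.097     ] [0.51930847 0.14858833 0.116     ] (241, 158, 18, 28)
(243.2701525054466, 127.60566448801741) 76.5 [0.55414094 0.16733559 0.097     ] [0.5568952 0.1671412 0.116    ] (236, 117, 16, 19)
(257.839255499154, 126.02707275803722) 98.5 [0.56005895 0.15453069 0.097     ] [0.56244741 0.15512779 0.116     ] (252, 112, 13, 23)
```

View pics/m1.png

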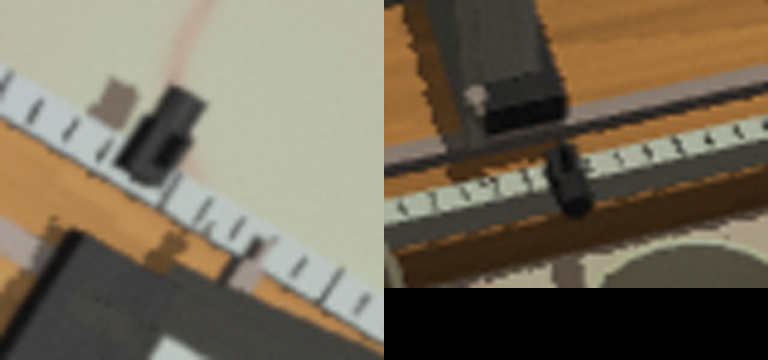

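```bash
cat >> h.py <<'E'
TH=-0.15
GX=np.array([np.cos(TH),np.sin(TH),0]);GY=np.array([-np.sin(TH),np.cos(TH),0])
def gap(c,pp,pm):
    P=onz(c,*pp,.065);M=onz(c,*pm,.051);return P.round(4),M.round(4),'gap y mm',((M-P)@GY*1e3).round(1),'x',((M-P)@GX*1e3).round(1)
E
python3 - <<'E'
from h import *
import pickle
c=pickle.load(open('w1.pkl','rb'));t=pickle.load(open('c0.pkl','rb'))
print('hub',onz(c,250.7,120.3,.097))
print('w',gap(c,(424.6,140.6),(405,118)))
print('s',gap(t['scene'],(219.6,245.2),(238.7,258.3)))
print('t',gap(t['top'],(278.5,179),(265.8,173)))
E
```

```text
hub [0.56302944 0.16272329 0.097     ]
w (array([ 0.6006, -0.0237,  0.065 ]), array([0.6159, 0.0016, 0.051 ]), 'gap y mm', np.float64(27.2), 'x', np.float64(11.4))
s (array([ 0.5922, -0.0195,  0.065 ]), array([6.167e-01, 2.000e-04, 5.100e-02]), 'gap y mm', np.float64(23.2), 'x', np.float64(21.3))
t (array([ 0.5952, -0.0262,  0.065 ]), array([ 0.608 , -0.0032,  0.051 ]), 'gap y mm', np.float64(24.6), 'x', np.float64(9.3))
```

```bash
python3 -m creep '[[0,0,0.5,-2,0.02],[0,-0.1,0.4,-3,0],[0,0,0,-3,0],[0,0,0,-3,0],[0,0,0,-2.5,0],[0,0,0,-1.5,0],[0,0,0,-0.5,0],[-0.4,0,0,0,0],[-0.4,0,0,0,0],[-0.4,0,0,0,0]]'
python3 - <<'E'
from h import *
c=cam('wrist');save(c,'w2.png',None,1)
C=np.array([.562,.1615]);t=-2.795
for i in range(32):
    a,b=t+.1*i,t+.1*(i+1);d=4.5*np.array([np.cos(b)-np.cos(a),np.sin(b)-np.sin(a)]);print(i,d.round(2).tolist(),end=' ')
E
```

```text
clock: 3.15
tcp_pos: [0.5196, 0.144, 0.1072]
tool_rot: [-3.095, -0.54, -0.003]
wrist_force: [-0.3, 0.6, 0.4]
gripper_width: 0.303
0 [0.17, -0.41] 1 [0.21, -0.4] 2 [0.25, -0.37] 3 [0.29, -0.35] 4 [0.32, -0.31] 5 [0.35, -0.28] 6 [0.38, -0.24] 7 [0.4, -0.21] 8 [0.42, -0.16] 9 [0.43, -0.12] 10 [0.44, -0.08] 11 [0.45, -0.03] 12 [0.45, 0.01] 13 [0.45, 0.06] 14 [0.44, 0.1] 15 [0.43, 0.14] 16 [0.41, 0.19] 17 [0.39, 0.23] 18 [0.36, 0.26] 19 [0.34, 0.3] 20 [0.3, 0.33] 21 [0.27, 0.36] 22 [0.23, 0.38] 23 [0.19, 0.41] 24 [0.15, 0.42] 25 [0.11, 0.44] 26 [0.06, 0.45] 27 [0.02, 0.45] 28 [-0.02, 0.45] 29 [-0.07, 0.44] 30 [-0.11, 0.44] 31 [-0.16, 0.42]
```

View pics/w2.png

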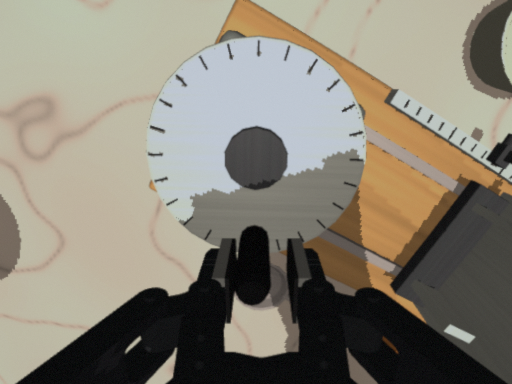

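The handle stands between the pads (pads at u≈232 and 290, handle 240–270), so I can wind it open.

```bash
python3 -m creep '[[-0.4,0.17,-0.41,0,0.1],[-0.4,0.21,-0.4,0,0.1],[-0.4,0.25,-0.37,0,0.1],[-0.4,0.29,-0.35,0,0.1],[-0.4,0.32,-0.31,0,0.1],[-0.4,0.35,-0.28,0,0.1],[-0.4,0.38,-0.24,0,0.1],[-0.4,0.4,-0.21,0,0.1],[-0.4,0.42,-0.16,0,0.1],[-0.4,0.43,-0.12,0,0.1]]'
python3 -m creep '[[-0.4,0.44,-0.08,0,0.1],[-0.4,0.45,-0.03,0,0.1],[-0.4,0.45,0.01,0,0.1],[-0.4,0.45,0.06,0,0.1],[-0.4,0.44,0.1,0,0.1],[-0.4,0.43,0.14,0,0.1],[-0.4,0.41,0.19,0,0.1],[-0.4,0.39,0.23,0,0.1],[-0.4,0.36,0.26,0,0.1],[-0.4,0.34,0.3,0,0.1]]'
python3 - <<'E'
from h import *
s=robot.sense();t=s['tcp_pos'][:2]-[.562,.1615];print(np.hypot(*t),np.arctan2(t[1],t[0]),s['q'].round(2))
c=cam('scene');save(c,'s2.png',None,1)
w=cam('top')
cv2.imwrite('pics/st2.png',np.hstack([cv2.resize(c['frame'][215:295,190:290],(400,320),interpolation=2),cv2.resize(w['frame'][150:230,220:320],(400,320),interpolation=2)])[...,::-1])
E
```

```text
clock: 4.2
tcp_pos: [0.5488, 0.1166, 0.1071]
tool_rot: [-2.449, -1.964, 0.004]
wrist_force: [-9.1, 2.4, 8.5]
gripper_width: 0.306
clock: 5.2
tcp_pos: [0.5913, 0.1244, 0.1068]
tool_rot: [-1.213, -2.897, 0.01]
wrist_force: [-7.4, -7.4, 8.1]
gripper_width: 0.295
0.047273083737250275 -0.901030671122981 [ 0.31  0.77 -0.98  1.71  0.72  1.08 -0.14]
```

View pics/st2.png

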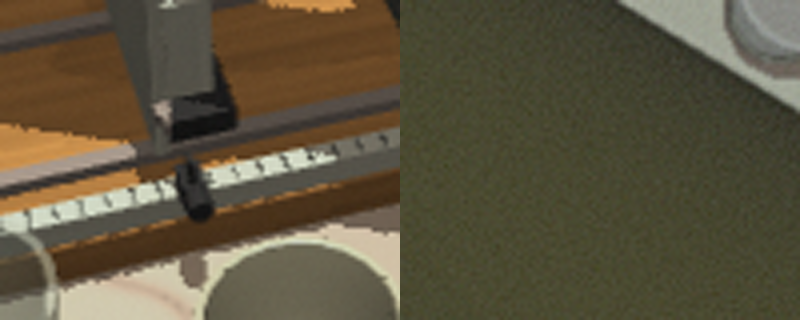

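Scene crop: pointer at about (230,242) native, clip at (235–243, 255–270). The arm hides the guide in the top view.

```bash
python3 - <<'E'
from h import *
c=cam('scene')
A=onz(c,219.6,245.2,.065);B=onz(c,230,241.8,.065);print(A,B,(B-A)@GY,(B-A)@GX)
print(gap(c,(230,241.8),(238,258)))
w=cam('wrist');save(w,'w3.png',None,1.3)
P=[.6006,-.0237,.065]+GY*.012;print(proj(w,P),proj(w,[.616,.001,.051]))
E
```

```text
[ 0.59220071 -0.01952701  0.065     ] [ 0.5924477  -0.00287934  0.065     ] 0.01649764394205955 -0.002243582939244568
(array([ 0.5924, -0.0029,  0.065 ]), array([ 6.157e-01, -5.000e-04,  5.100e-02]), 'gap y mm', np.float64(5.9), 'x', np.float64(22.6))
(np.float64(145.02579900395358), np.float64(344.95802184829085)) (np.float64(173.95079717629872), np.float64(332.4336619952803))
```

View pics/w3.png

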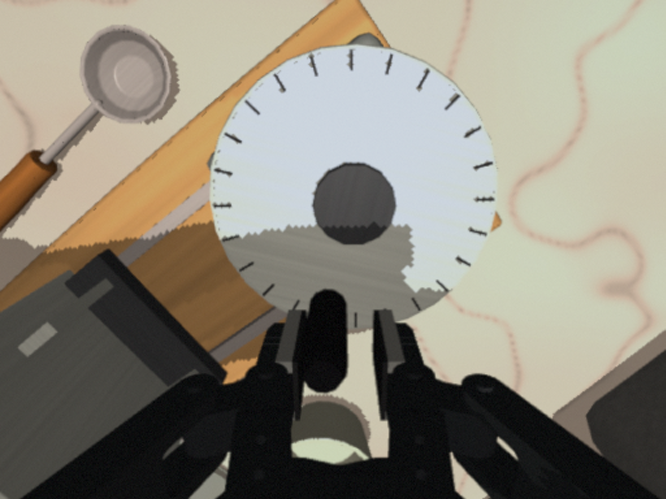

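The handle is still well between the pads (left pad pushing). I'll wind another 1.0 rad, then go and look at the pointer from above.

```bash
python3 -m creep '[[-0.4,0.3,0.33,0,0.1],[-0.4,0.27,0.36,0,0.1],[-0.4,0.23,0.38,0,0.1],[-0.4,0.19,0.41,0,0.1],[-0.4,0.15,0.42,0,0.1],[-0.4,0.11,0.44,0,0.1],[-0.4,0.06,0.45,0,0.1],[-0.4,0.02,0.45,0,0.1],[-0.4,-0.02,0.45,0,0.1],[-0.4,-0.07,0.44,0,0.1]]'
python3 - <<'E'
from h import *
s=robot.sense();t=s['tcp_pos'][:2]-[.562,.1615];print(np.hypot(*t),np.arctan2(t[1],t[0]),s['q'].round(2))
# wrist camera above the clip: where must the TCP go for camera optical axis vertical-ish position
w=cam('wrist');print('cam eye',w['eye'],'look',-w['rot'][:,2])
c=cam('scene');cv2.imwrite('pics/s3.png',cv2.resize(c['frame'][205:295,190:290],(700,630),interpolation=2)[:600,:,::-1])
E
```

```text
clock: 6.4
tcp_pos: [0.6069, 0.1639, 0.1066]
tool_rot: [-0.319, 3.124, -0.012]
wrist_force: [2.8, -11.3, 3.5]
gripper_width: 0.299
0.04500858020896014 0.05386576169906884 [ 0.31  0.9  -1.2   1.64  0.89  1.24  0.69]
cam eye [0.52606744 0.14886228 0.24994891] look [ 0.31638507  0.05789423 -0.94686258]
```

View pics/s3.png

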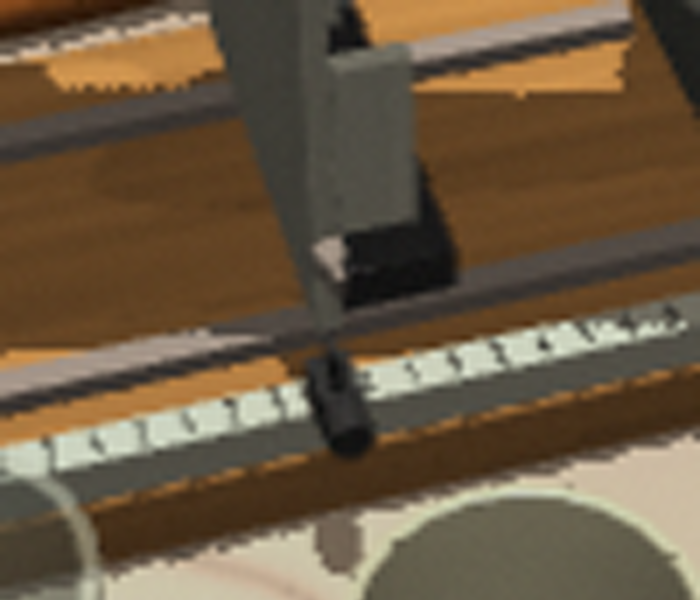

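Scene crop: the pointer blob is at (238,242) and the clip top at (238,257), so it is near the mark. I'll lift, turn so that the camera looks from the rail side, and measure with the camera in the mark's own x-plane.

```bash
python3 -m creep '[[-0.4,0,-0.2,0,0],[-0.4,0,0,3,0],[-0.4,0,0,4,-0.1],[-0.4,0,0,3,-0.145],[-0.4,0.1,-0.8,0,-0.145],[-0.4,0.1,-0.8,0,-0.145],[-0.4,0.1,-0.8,0,-0.145],[-0.4,0.1,-0.8,0,-0.145],[-0.4,0.1,-0.8,0,-0.145],[-0.4,0.1,-0.8,0,-0.145]]'
python3 -m creep '[[-0.4,0.1,-0.8,0,-0.145],[-0.4,0.1,-0.8,0,-0.145],[-0.4,0.1,-0.8,0,-0.145],[-0.4,0.1,-0.8,0,-0.145],[-0.4,0.1,-0.8,0,-0.145],[-0.4,0.1,-0.8,0,-0.145],[-0.4,0.1,-0.8,0,-0.145],[-0.4,0.1,-0.8,0,-0.145],[-0.4,0.1,-0.8,0,-0.145],[-0.4,0.1,-0.8,0,-0.145]]'
python3 -m creep '[[-0.4,0.1,-0.8,-1,-0.145],[-0.4,0.1,-0.8,-1,-0.145],[-0.4,0.1,-0.8,0,-0.145],[-0.4,0,-0.4,0,-0.145],[-0.4,0,0,0,-0.145],[-0.4,0,0,0,-0.145],[-0.4,0,0,0,-0.145],[-0.4,0,0,0,0],[-0.4,0,0,0,0]]'
python3 - <<'E'
from h import *
s=robot.sense();print(s['q'].round(2))
w=cam('wrist');print('eye',w['eye'],'look',-w['rot'][:,2])
p=proj(w,[.6155,0,.051]);print(p);import pickle;pickle.dump(w,open('w4.pkl','wb'))
u,v=int(p[0]),int(p[1]);u0=max(0,u-50);v0=max(0,v-45);print(u0,v0);save(w,'w4.png',(u0,v0,u0+100,v0+85),7)
E
```

```text
clock: 7.5
tcp_pos: [0.6113, 0.1182, 0.2069]
tool_rot: [1.39, 2.817, 0.001]
wrist_force: [0.6, -0.4, 0.7]
gripper_width: 0.299
clock: 8.5
tcp_pos: [0.6213, 0.0384, 0.2069]
tool_rot: [2.909, 1.187, 0.001]
wrist_force: [-0.4, 0.0, 0.7]
gripper_width: 0.303
clock: 9.4
tcp_pos: [0.6243, 0.0108, 0.1867]
tool_rot: [-3.121, 0.36, -0.001]
wrist_force: [1.8, 0.8, 0.3]
gripper_width: 0.303
[ 0.16  0.55 -0.35  1.57  0.21  1.06 -2.05]
eye [ 0.70516206 -0.00739374  0.33010444] look [-0.31231484  0.07297262 -0.94717181]
(np.float64(275.40959227204957), np.float64(184.19680820225474))
225 139
```

View pics/w4.png

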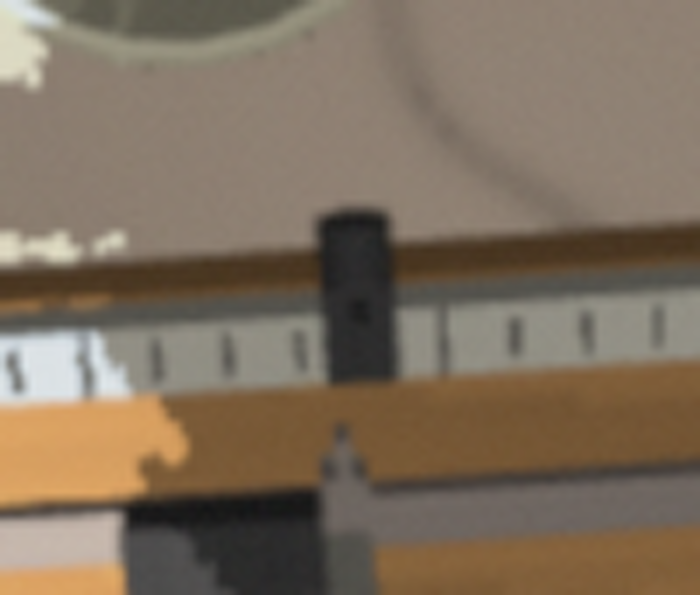

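```bash
python3 - <<'E'
from h import *
import pickle
w=pickle.load(open('w4.pkl','rb'))
print(gap(w,(273.9,200.1),(276.1,183.3)))
print(gap(w,(273.9,200.1),(276.7,193)))
# rail/clip directions for TH
a=onz(w,225+0/7,139+405/7,.045);b=onz(w,225+690/7,139+362/7,.045);d=a-b;print('rail edge angle',np.arctan2(-d[0],d[1]))
E
python3 -c "
import cv2,pickle;w=pickle.load(open('w4.pkl','rb'));f=w['frame'].astype(int).sum(2)[168:196,266:288];print(f)"
```

```text
(array([0.6057, 0.0041, 0.065 ]), array([ 0.6162, -0.0008,  0.051 ]), 'gap y mm', np.float64(-3.3), 'x', np.float64(11.1))
(array([0.6057, 0.0041, 0.065 ]), array([0.6068, 0.0007, 0.051 ]), 'gap y mm', np.float64(-3.3), 'x', np.float64(1.6))
rail edge angle -0.16385980400376537
[[381 387 388 384 384 373 357 322 301 297 301 300 316 336 360 381 384 389
  389 390 391 388]
 [385 387 387 366 325 286 243 201 171 172 166 169 187 220 298 377 385 394
  387 388 390 387]
 [383 386 383 340 247 158 104 104  89  95  87  94 101 125 231 344 385 386
  386 390 389 387]
 [388 381 380 330 209 110  99  96 100 112 107 106 102 110 219 332 381 387
  385 385 385 388]
 [387 387 385 334 209 114 116 120 122 126 126 131 120 123 217 327 376 376
  378 372 363 343]
 [373 382 373 333 227 122 108 122 130 132 142 120 117 112 175 254 288 281
  274 277 267 250]
 [295 297 284 251 187 112 115 127 129 136 133 127 122 107 129 167 182 173
  178 168 164 166]
 [195 190 185 166 124 104 106 118 130 133 129 121 124 112 116 141 156 160
  162 160 160 160]
 [168 156 163 151 134 103 108 118 127 133 130 130 115 116 113 138 157 157
  1
[... 1083 characters left out ...]
3 134 135 140 147 233 352 409
  420 418 415 346]
 [383 305 315 401 377 273 157 138 135 125 127 139 136 134 148 220 339 412
  421 415 418 355]
 [404 327 308 408 385 292 169 135 135 132 135 132 137 135 140 212 337 408
  420 419 415 360]
 [411 355 318 400 380 290 158 137 136 129 126 130 135 136 140 221 332 407
  414 415 411 359]
 [409 388 380 406 399 316 170 134 130 137 139 139 140 142 147 217 322 380
  375 376 371 329]
 [391 386 378 370 371 309 185 165 171 179 185 190 193 191 198 244 295 316
  314 311 315 297]
 [320 327 321 312 304 285 244 240 238 243 239 245 241 243 249 262 267 269
  271 272 274 283]
 [272 271 271 276 272 268 266 261 259 260 261 266 256 259 255 262 254 261
  260 265 270 271]]
```

Clear view: pointer tip at (273.9,200.1), ridge at (276.1,183), so the plate is 3.3 mm past the mark. I need about 2.7 mm (0.27 rad) more, then I reverse.

```bash
python3 -m creep '[[0,0,0.5,1.5,0],[0,-0.3,2.5,0.5,0],[0,-0.4,4,0,0],[0,-0.4,4,0,0],[0,-0.4,3,0,0],[0,-0.2,0.8,-1,0],[0,0,0,-3,0],[0,0,0,-3,0],[0,0,0,-2.5,0],[0,0,0,-0.5,0]]'
python3 -m creep '[[-0.4,0,0,0,0],[-0.4,0,0,0,0],[-0.4,0,0,0,0]]'
python3 - <<'E'
from h import *
w=cam('wrist');save(w,'w5.png',(120,60,400,300),2)
s=robot.sense();t=s['tcp_pos'][:2]-[.562,.1615];print(np.hypot(*t),np.arctan2(t[1],t[0]),s['q'].round(2))
E
```

```text
clock: 10.45
tcp_pos: [0.6055, 0.1567, 0.103]
tool_rot: [3.118, -0.365, -0.008]
wrist_force: [-0.7, -0.2, 0.4]
gripper_width: 0.498
clock: 10.75
tcp_pos: [0.6081, 0.1586, 0.1078]
tool_rot: [-3.119, 0.367, -0.004]
wrist_force: [0.2, 0.2, -0.7]
gripper_width: 0.296
0.04611462761633528 -0.06236932127375535 [-0.09  0.64 -0.34  1.65  0.25  0.89 -2.33]
```

View pics/w5.png

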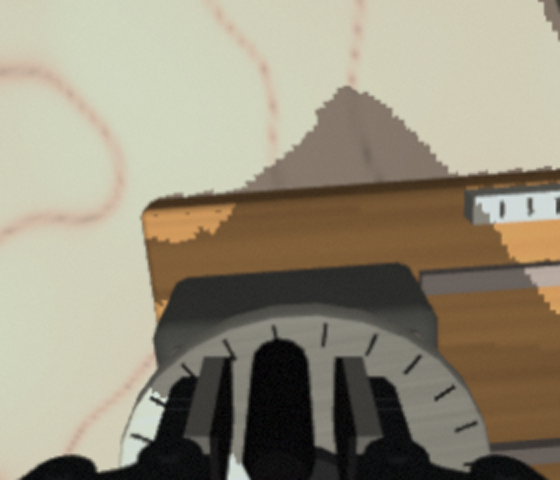

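```bash
python3 -m creep '[[-0.4,0.02,0.43,0,0],[-0.4,-0.06,0.43,0,0],[-0.4,-0.12,0.43,0,0],[-0.4,-0.17,0.42,0,0],[-0.4,0,0,0,0]]'
python3 - <<'E'
from h import *
s=robot.sense();t=s['tcp_pos'][:2]-[.562,.1615];print(np.hypot(*t),np.arctan2(t[1],t[0]),s['q'].round(2))
a0=np.arctan2(t[1],t[0])
for i in range(11):
    a,b=a0-.1*i,a0-.1*(i+1);d=4.5*np.array([np.cos(b)-np.cos(a),np.sin(b)-np.sin(a)]);print(i,d.round(2).tolist(),end=' ')
E
```

```text
clock: 11.3
tcp_pos: [0.6036, 0.1729, 0.1069]
tool_rot: [3.115, -0.369, -0.0]
wrist_force: [-2.5, -6.8, 6.2]
gripper_width: 0.296
0.04311952004942231 0.2681128401742131 [-0.12  0.64 -0.33  1.65  0.25  0.9  -2.36]
0 [0.1, -0.44] 1 [0.05, -0.45] 2 [0.01, -0.45] 3 [-0.04, -0.45] 4 [-0.08, -0.44] 5 [-0.13, -0.43] 6 [-0.17, -0.42] 7 [-0.21, -0.4] 8 [-0.25, -0.38] 9 [-0.28, -0.35] 10 [-0.32, -0.32]
```

```bash
python3 -m creep '[[-0.4,-0.08,0.3,0,0],[-0.4,0,0,0,0],[-0.4,0.05,-0.35,0,0],[-0.4,0,0,3,0],[-0.4,0,0,4,0],[-0.4,0,0,3,0],[-0.4,0.2,-3,0,0],[-0.4,0.5,-4,0,0],[-0.4,0.5,-4,0,0],[-0.4,0.5,-3.5,0,0]]'
python3 -c "
from h import *
s=robot.sense();print((np.array([.6243,.0108,.1867])-s['tcp_pos'])*100,s['tool_rot'])"
```

```text
clock: 12.3
tcp_pos: [0.6209, 0.0287, 0.2066]
tool_rot: [-3.12, 0.367, -0.001]
wrist_force: [0.5, -0.6, -0.2]
gripper_width: 0.296
[ 0.34415808 -1.78603723 -1.99444512] [-3.12010997e+00  3.66755669e-01 -1.39640306e-03]
```

```bash
python3 -m creep '[[-0.4,0.2,-1,-1,0],[-0.4,0.1,-0.6,-1,0],[-0.4,0,0,0,0],[-0.4,0,0,0,0]]'
cat >> h.py <<'E'
import pickle
def sub(w,w0,p0,hw,hh,guess,rng=10):
    g0=cv2.cvtColor(w0['frame'],7).astype(np.float32);g=cv2.cvtColor(w['frame'],7).astype(np.float32)
    u,v=int(round(p0[0])),int(round(p0[1]));T=g0[v-hh:v+hh+1,u-hw:u+hw+1]
    gu,gv=int(round(guess[0])),int(round(guess[1]));S=g[gv-hh-rng:gv+hh+rng+1,gu-hw-rng:gu+hw+rng+1]
    m=cv2.matchTemplate(S,T,cv2.TM_CCOEFF_NORMED);_,mx,_,(x,y)=cv2.minMaxLoc(m)
    def para(a,b,c): return .5*(a-c)/(a-2*b+c)
    du=para(m[y,x-1],m[y,x],m[y,x+1]) if 0<x<m.shape[1]-1 else 0
    dv=para(m[y-1,x],m[y,x],m[y+1,x]) if 0<y<m.shape[0]-1 else 0
    return (gu+x-rng+du+p0[0]-u,gv+y-rng+dv+p0[1]-v),mx
def look():
    w0=pickle.load(open('w4.pkl','rb'));w=cam('wrist')
    pm0=(276.1,183.3);pp0=(273.9,200.1)
    M0=onz(w0,*pm0,.051);P0=onz(w0,*pp0,.065)
    pm,a=sub(w,w0,pm0,9,12,proj(w,M0),6)
    pp,b=sub(w,w0,pp0,4,4,proj(w,P0),12)
    print('scores',a,b,'mark px',pm,'ptr px',pp);print(gap(w,pp,pm));return w,pm,pp
E
python3 - <<'E'
from h import *
w,pm,pp=look();pickle.dump(w,open('w6.pkl','wb'))
u,v=map(round,pp);np.set_printoptions(linewidth=200);print(w['frame'].astype(int).sum(2)[191:206,258:284],)
E
```

```text
clock: 12.7
tcp_pos: [0.6233, 0.0162, 0.186]
tool_rot: [-3.119, 0.363, 0.002]
wrist_force: [0.0, 0.9, 0.2]
gripper_width: 0.298
scores 0.9770841002464294 0.8822938203811646 mark px (np.float32(281.67114), np.float32(181.18762)) ptr px (np.float32(277.5257), np.float32(198.03867))
(array([0.606 , 0.0062, 0.065 ]), array([ 6.16e-01, -6.00e-04,  5.10e-02]), 'gap y mm', np.float64(-5.2), 'x', np.float64(10.9))
[[412 408 412 408 402 394 409 412 404 407 400 386 391 379 368 369 374 365 316 219 180 189 191 194 194 212]
 [369 369 371 365 350 351 348 341 334 336 330 324 317 312 311 314 306 308 279 245 242 247 244 245 249 253]
 [302 301 302 296 286 281 279 270 273 270 270 266 268 274 271 274 272 273 266 263 262 262 257 257 262 261]
 [266 269 272 268 265 263 263 264 259 263 263 260 257 261 262 265 263 265 258 257 254 256 254 260 255 258]
 [267 261 265 265 265 266 263 265 262 263 263 262 261 263 266 263 261 259 258 258 259 264 257 260 258 263]
 [268 267 267 266 266 266 266 269 267 264 264 265 260 258 260 263 259 264 261 257 261 260 261 255 255 258]
 [268 264 269 267 267 266 265 263 267 266 262 26
[... 215 characters left out ...]
 256 264 262 264 256 250 236 232 242 256 255 257 259 261]
 [263 261 261 263 259 265 265 265 263 260 260 261 264 260 263 258 261 263 269 283 274 262 259 263 257 259]
 [262 267 262 262 262 263 262 266 268 261 258 263 260 263 261 262 258 256 274 300 289 262 264 256 264 261]
 [266 267 266 263 262 264 268 266 266 269 265 256 267 260 260 256 240 234 262 300 288 253 252 262 262 258]
 [271 264 269 261 268 268 265 269 266 269 268 267 268 268 265 251 221 211 244 300 279 229 222 252 261 260]
 [268 267 267 263 267 268 266 268 268 264 265 266 263 267 260 254 218 200 241 297 282 229 210 237 257 257]
 [271 271 267 270 269 272 269 266 265 267 263 266 262 258 261 246 226 232 263 301 290 264 251 251 242 233]]
```

```bash
python3 - <<'E'
from h import *
np.set_printoptions(linewidth=200)
for n,(r,c),(r2,c2) in (('w4',(198,264),(181,270)),('w6',(196,268),(179,275))):
    w=pickle.load(open(n+'.pkl','rb'));f=w['frame'].astype(int).sum(2)
    print(n,c,r,'\n',f[r:r+10,c:c+16]);print('ridge',c2,r2,'\n',f[r2:r2+6,c2:c2+14])
E
```

```text
w4 264 198 
 [[260 264 265 261 258 260 257 263 261 257 255 259 254 262 260 254]
 [259 262 263 265 258 258 262 258 250 229 235 247 258 257 255 257]
 [257 262 267 260 260 257 261 255 241 210 222 253 257 261 258 256]
 [256 263 258 259 261 261 258 258 248 220 239 255 260 258 260 260]
 [257 267 260 261 265 262 256 260 263 268 279 265 259 259 256 263]
 [264 267 263 258 262 258 262 255 266 294 293 275 255 262 261 260]
 [263 265 265 265 264 262 251 240 258 289 291 255 238 245 257 264]
 [262 264 262 267 264 264 245 208 230 272 283 239 208 233 261 264]
 [269 269 267 268 266 263 239 205 216 266 286 243 202 225 258 258]
 [260 262 260 263 263 262 255 237 247 279 296 279 248 246 237 232]]
ridge 270 181 
 [[205 148 139 137 133 125 124 126 137 137 143 187 237 239]
 [215 160 137 136 124 102  89 110 134 136 148 197 251 268]
 [242 166 140 140 123 104  93 113 133 132 153 257 354 369]
 [326 221 142 134 127 105  95 101 133 139 156 266 381 411]
 [364 250 150 135 131 128 121 120 135 136 150 259 369 417]
 [366 253 154 133 129 125 135 134 132 134 152 249 371 414]]
w6 268 196 
 [[264 265 260 258 260 263 259 26
[... 309 characters left out ...]
263 260 263 261 262 258 256 274 300 289 262 264 256 264 261]
 [265 256 267 260 260 256 240 234 262 300 288 253 252 262 262 258]
 [268 267 268 268 265 251 221 211 244 300 279 229 222 252 261 260]
 [265 266 263 267 260 254 218 200 241 297 282 229 210 237 257 257]
 [263 266 262 258 261 246 226 232 263 301 290 264 251 251 242 233]]
ridge 275 179 
 [[216 167 139 135 133 130 114 117 129 141 141 148 199 243]
 [227 179 144 138 127 128  99 102 123 130 139 154 222 289]
 [283 213 148 134 131 122 103  88 114 134 142 176 285 368]
 [352 262 155 135 131 126 106 102 114 138 138 186 310 405]
 [397 318 158 128 139 126 124 117 131 133 137 173 304 408]
 [408 333 171 136 139 125 127 133 132 136 133 163 295 407]]
```

The overshoot is about 5.6 mm past the mark, as asked. Now I go back to the handle and close.

```bash
sed -i 's/pm0=(276.1,183.3);pp0=(273.9,200.1)/pm0=(275.97,183.3);pp0=(273.4,200.1)/' h.py
python3 -m creep '[[0,0,0.5,1.5,0],[0,-0.3,2.7,0.5,0],[0,-0.4,4.1,0,0],[0,-0.4,4,0,0],[0,-0.4,3.2,0,0],[0,-0.2,0.8,-1,0],[0,0,0,-3,0],[0,0,0,-3,0],[0,0,0,-2.5,0],[0,0,0,-0.5,0]]'
python3 -m creep '[[-0.4,0,0,0,0],[-0.4,0,0,0,0],[-0.4,0,0,0,0]]'
python3 - <<'E'
from h import *
s=robot.sense();t=s['tcp_pos'][:2]-[.562,.1615];print(np.hypot(*t),np.arctan2(t[1],t[0]),s['q'].round(2))
a0=np.arctan2(t[1],t[0])
for i in range(11):
    a,b=a0-.1*i,a0-.1*(i+1);d=4.5*np.array([np.cos(b)-np.cos(a),np.sin(b)-np.sin(a)]);print(i,d.round(2).tolist(),end=' ')
w=cam('wrist');f=w['frame'].astype(int).sum(2);v=265;print(f[v,200:310:3])
E
```

```text
clock: 13.75
tcp_pos: [0.6047, 0.1668, 0.1034]
tool_rot: [3.118, -0.365, -0.007]
wrist_force: [0.3, -0.4, 0.1]
gripper_width: 0.498
clock: 14.05
tcp_pos: [0.6075, 0.1675, 0.1079]
tool_rot: [-3.119, 0.367, -0.004]
wrist_force: [-0.8, 0.5, 0.3]
gripper_width: 0.301
0.04586632505312294 0.13097510795572492 [-0.11  0.64 -0.33  1.65  0.25  0.9  -2.34]
0 [0.04, -0.45] 1 [-0.01, -0.45] 2 [-0.05, -0.45] 3 [-0.1, -0.44] 4 [-0.14, -0.43] 5 [-0.18, -0.41] 6 [-0.22, -0.39] 7 [-0.26, -0.37] 8 [-0.3, -0.34] 9 [-0.33, -0.31] 10 [-0.36, -0.27] [567  42  35  52  49 142 169 167 166  77  26  13 169 369 198  20  26  20
  20  10  25  30  31  33   9 292 384 378 378  75  10  10 128 169 168 171
 117]
```

```bash
python3 -m creep '[[-0.4,0.04,-0.45,0,0],[-0.4,-0.01,-0.45,0,-0.03],[-0.4,-0.05,-0.45,0,-0.04],[-0.4,-0.1,-0.44,0,-0.04],[-0.4,-0.14,-0.43,0,-0.04],[-0.4,-0.18,-0.41,0,-0.04],[-0.4,-0.22,-0.39,0,-0.04],[-0.4,-0.26,-0.37,0,-0.04],[-0.4,-0.3,-0.34,0,-0.04],[-0.4,0,0,0,0]]'
python3 -c "
from h import *
s=robot.sense();t=s['tcp_pos'][:2]-[.562,.1615];print(np.hypot(*t),np.arctan2(t[1],t[0]),s['q'].round(2))"
```

```text
clock: 15.1
tcp_pos: [0.5958, 0.132, 0.1074]
tool_rot: [-3.021, 0.844, -0.005]
wrist_force: [2.9, 6.1, -0.1]
gripper_width: 0.298
0.04486208009954925 -0.7163528510221456 [-0.1   0.6  -0.25  1.71  0.19  0.85 -2.55]
```

```bash
python3 -m creep '[[-0.4,0.2,0.23,0,0],[-0.4,0,0,3,0],[-0.4,0,0,4,0.1],[-0.4,0,0,3,0.1],[-0.4,0.6,-3,0,0.1],[-0.4,0.7,-4,0,0.01],[-0.4,0.7,-4,-1,0],[-0.4,0.5,-1,-1,0],[-0.4,0,0,0,0],[-0.4,0,0,0,0]]'
python3 -c "
from h import *
w,pm,pp=look();np.set_printoptions(linewidth=200);u,v=map(round,pp);f=w['frame'].astype(int).sum(2);print(u,v);print(f[v-4:v+7,u-8:u+9])"
```

```text
clock: 16.1
tcp_pos: [0.6211, 0.0132, 0.1863]
tool_rot: [-3.119, 0.366, 0.001]
wrist_force: [0.5, 1.2, 0.8]
gripper_width: 0.304
scores 0.9923251271247864 0.8892936706542969 mark px (np.float32(277.8722), np.float32(179.56287)) ptr px (np.float32(273.1112), np.float32(196.20676))
(array([0.6063, 0.0066, 0.065 ]), array([ 6.16e-01, -6.00e-04,  5.10e-02]), 'gap y mm', np.float64(-5.6), 'x', np.float64(10.7))
273 196
[[267 267 266 268 268 273 271 269 269 265 269 265 269 264 265 263 259]
 [268 261 262 265 266 266 264 268 263 265 262 262 268 258 260 263 262]
 [267 263 267 268 262 267 262 265 270 267 268 266 266 262 262 261 262]
 [268 268 268 262 262 264 258 249 243 255 263 262 267 262 259 264 258]
 [269 263 264 263 268 261 255 232 211 235 260 262 259 257 258 262 262]
 [267 265 261 262 264 262 258 238 220 239 258 261 265 266 265 263 260]
 [263 266 261 263 261 267 267 275 285 284 272 262 259 269 264 266 266]
 [268 266 265 261 267 264 272 282 308 302 266 250 262 264 266 264 262]
 [268 268 268 265 266 263 250 277 310 294 259 247 263 265 263 264 265]
 [269 267 270 268 261 243 224 261 305 288 231 232 247 266 264 266 266]
 [272 269 272 267 260 234 198 251 300 287 236 215 244 265 263 263 263]]
```

The plate has not moved yet (5.6 mm); the play is just being taken up. I go back and close another 0.45 rad.

```bash
python3 -m creep '[[0,0,0.5,1.5,-0.1],[0,-0.4,2.5,0.5,-0.1],[0,-0.7,3.7,0,-0.1],[0,-0.7,3.7,0,-0.1],[0,-0.45,1.8,0,-0.05],[0,0,0,-1,0],[0,0,0,-3,0],[0,0,0,-3,0],[0,0,0,-2.5,0],[0,0,0,-0.5,0]]'
python3 -m creep '[[-0.4,0,0,0,0],[-0.4,0,0,0,0],[-0.4,0,0,0,0]]'
python3 - <<'E'
from h import *
s=robot.sense();t=s['tcp_pos'][:2]-[.562,.1615];print(np.hypot(*t),np.arctan2(t[1],t[0]),s['q'].round(2))
a0=np.arctan2(t[1],t[0])
for i in range(11):
    a,b=a0-.1*i,a0-.1*(i+1);d=4.5*np.array([np.cos(b)-np.cos(a),np.sin(b)-np.sin(a)]);print(i,d.round(2).tolist(),end=' ')
w=cam('wrist');f=w['frame'].astype(int).sum(2);v=265;print(f[v,200:310:3])
E
```

```text
clock: 17.15
tcp_pos: [0.597, 0.1335, 0.1034]
tool_rot: [2.958, -1.05, -0.006]
wrist_force: [-0.3, -0.5, 0.6]
gripper_width: 0.502
clock: 17.45
tcp_pos: [0.5998, 0.1343, 0.1079]
tool_rot: [-2.958, 1.053, -0.003]
wrist_force: [-0.7, 0.4, -0.2]
gripper_width: 0.303
0.04657780892044835 -0.6227741446647468 [-0.12  0.61 -0.22  1.69  0.17  0.86 -2.67]
0 [-0.28, -0.35] 1 [-0.31, -0.32] 2 [-0.34, -0.29] 3 [-0.37, -0.25] 4 [-0.4, -0.21] 5 [-0.41, -0.17] 6 [-0.43, -0.13] 7 [-0.44, -0.09] 8 [-0.45, -0.04] 9 [-0.45, 0.0] 10 [-0.45, 0.05] [663  65  59  59  67 167 190 191 193  75  40  34 196 413 409  38  23  35
  30  21  35  23  20  33  33  90 411 410 405  87  32  41 145 190 190 192
 129]
```

```bash
python3 -m creep '[[-0.4,-0.28,-0.35,0,-0.02],[-0.4,-0.31,-0.32,0,-0.02],[-0.4,-0.34,-0.29,0,-0.02],[-0.4,-0.37,-0.25,0,-0.02],[-0.4,-0.4,-0.21,0,-0.02],[-0.4,-0.41,-0.17,0,0],[-0.4,0,0,0,0]]'
python3 -c "
from h import *
s=robot.sense();t=s['tcp_pos'][:2]-[.562,.1615];print(np.hypot(*t),np.arctan2(t[1],t[0]),s['q'].round(2))"
python3 -m creep '[[-0.4,0.27,0.15,0,0],[-0.4,0,0,3,0],[-0.4,0,0,4,0.1],[-0.4,0,0,3,0.14],[-0.4,1,-2.3,0,0.14],[-0.4,1.1,-3,0,0.14],[-0.4,1.1,-3,-1,0.03],[-0.4,1.1,-2.2,-1,0],[-0.4,0,0,0,0],[-0.4,0,0,0,0]]'
python3 -c "
from h import *
s=robot.sense();print(s['q'].round(2))
w,pm,pp=look();np.set_printoptions(linewidth=200);u,v=map(round,pp);f=w['frame'].astype(int).sum(2);print(u,v);print(f[v-4:v+7,u-8:u+9])"
```

```text
clock: 18.2
tcp_pos: [0.5797, 0.1202, 0.1074]
tool_rot: [-2.898, 1.198, -0.006]
wrist_force: [5.6, 5.0, -2.7]
gripper_width: 0.302
0.04496287913524938 -1.1656929583484497 [-0.12  0.58 -0.19  1.76  0.14  0.82 -2.74]
clock: 19.2
tcp_pos: [0.623, 0.014, 0.186]
tool_rot: [3.12, -0.371, -0.002]
wrist_force: [-0.7, 0.9, -0.7]
gripper_width: 0.3
[ 0.15  0.55 -0.34  1.57  0.2   1.06 -2.06]
scores 0.9978412389755249 0.913273811340332 mark px (np.float32(278.9828), np.float32(181.27216)) ptr px (np.float32(279.35797), np.float32(197.89099))
(array([0.6054, 0.0022, 0.065 ]), array([ 6.161e-01, -6.000e-04,  5.100e-02]), 'gap y mm', np.float64(-1.2), 'x', np.float64(11.0))
279 198
[[268 263 262 264 266 265 264 267 263 259 258 260 257 259 261 258 257]
 [259 264 261 264 262 265 262 260 258 261 261 264 264 260 256 256 264]
 [265 260 268 264 263 262 265 264 258 257 258 256 255 255 251 256 259]
 [258 261 262 258 261 264 256 235 217 230 253 260 259 261 259 263 255]
 [264 263 262 256 260 258 261 232 203 213 244 258 264 263 257 257 261]
 [264 261 268 264 262 263 259 246 236 252 266 260 261 263 263 258 264]
 [266 264 260 265 263 265 261 265 278 286 277 262 268 259 263 261 261]
 [261 261 264 268 261 253 254 263 288 293 272 259 263 263 263 262 264]
 [266 266 265 262 263 243 236 244 275 288 257 239 256 264 265 265 265]
 [272 269 265 265 253 225 202 218 275 294 251 215 238 265 264 263 270]
 [265 267 265 264 254 220 192 219 275 295 253 212 233 251 260 257 259]]
```

1.25 mm of closing is left (0.125 rad). The contact reference is TCP angle −1.166, so the target is about −1.29.

```bash
python3 -m creep '[[0,-0.2,0.5,1.5,-0.13],[0,-0.9,2.3,0.5,-0.14],[0,-1.1,3.3,0,-0.14],[0,-1.1,3.1,0,-0.14],[0,-0.62,1.6,0,0],[0,0,0,-1,0],[0,0,0,-3,0],[0,0,0,-3,0],[0,0,0,-2.5,0],[0,0,0,-0.5,0]]'
python3 -m creep '[[-0.4,0,0,0,0],[-0.4,0,0,0,0],[-0.4,0,0,0,0]]'
python3 - <<'E'
from h import *
s=robot.sense();t=s['tcp_pos'][:2]-[.562,.1615];print(np.hypot(*t),np.arctan2(t[1],t[0]),s['q'].round(2))
a0=np.arctan2(t[1],t[0]);n=(-1.347-a0)/3
for i in range(3):
    a,b=a0+n*i,a0+n*(i+1);d=4.5*np.array([np.cos(b)-np.cos(a),np.sin(b)-np.sin(a)]);print(i,d.round(2).tolist(),end=' ')
w=cam('wrist');f=w['frame'].astype(int).sum(2);v=265;print(f[v,200:310:3])
E
```

```text
clock: 20.25
tcp_pos: [0.5827, 0.1205, 0.103]
tool_rot: [2.901, -1.196, -0.006]
wrist_force: [-0.8, 0.4, -0.0]
gripper_width: 0.498
clock: 20.55
tcp_pos: [0.5853, 0.1226, 0.1077]
tool_rot: [-2.902, 1.2, -0.003]
wrist_force: [-0.2, -0.2, 0.1]
gripper_width: 0.301
0.04536451855648367 -1.0311948969695193 [-0.12  0.58 -0.2   1.74  0.15  0.83 -2.74]
0 [-0.42, -0.22] 1 [-0.44, -0.18] 2 [-0.46, -0.13] [429  61  66  59  63 176 196 196 198  87  34  30 202 437 433 425  90  30
  54  25  21  40  23  35  40  26  65 427 431  91  28  42 143 197 197 189
 135]
```

```bash
python3 -m creep '[[-0.4,-0.42,-0.22,0,0],[-0.4,-0.44,-0.18,0,0],[-0.4,-0.3,-0.09,0,0],[-0.4,0,0,0,0]]'
python3 -c "
from h import *
s=robot.sense();t=s['tcp_pos'][:2]-[.562,.1615];print(np.hypot(*t),np.arctan2(t[1],t[0]),s['q'].round(2))"
```

```text
clock: 21.0
tcp_pos: [0.5743, 0.1203, 0.1072]
tool_rot: [-2.899, 1.196, -0.005]
wrist_force: [6.0, 5.8, -3.5]
gripper_width: 0.3
0.04294974913087332 -1.2813018248800274 [-0.12  0.57 -0.2   1.77  0.15  0.81 -2.74]
```

```bash
python3 -m creep '[[-0.4,-0.1,-0.1,0,0],[-0.4,0,0,0,0]]'
python3 -c "
from h import *
s=robot.sense();t=s['tcp_pos'][:2]-[.562,.1615];print(t@[-.705,-.709])"
python3 -m creep '[[-0.4,0.22,0.22,0,0],[-0.4,0,0,3,0],[-0.4,0,0,4,0.1],[-0.4,0,0,3,0.14],[-0.4,1.2,-2.3,0,0.14],[-0.4,1.3,-3,0,0.14],[-0.4,1.3,-3,-1,0.03],[-0.4,1,-2.2,-1,0],[-0.4,0,0,0,0],[-0.4,0,0,0,0]]'
python3 -c "
from h import *
s=robot.sense();print(s['q'].round(2))
w,pm,pp=look();np.set_printoptions(linewidth=200);u,v=map(round,pp);f=w['frame'].astype(int).sum(2);print(u,v);print(f[v-4:v+7,u-8:u+9]);u,v=map(round,pm);print(u,v,f[v-3:v+4,u-5:u+6]);pickle.dump(w,open('w7.pkl','wb'))"
```

```text
clock: 21.2
tcp_pos: [0.5737, 0.1198, 0.1072]
tool_rot: [-2.899, 1.195, -0.005]
wrist_force: [6.1, 7.7, -4.1]
gripper_width: 0.299
0.021330239077403827
clock: 22.2
tcp_pos: [0.6213, 0.0134, 0.186]
tool_rot: [3.12, -0.369, -0.002]
wrist_force: [-0.5, -0.1, 0.3]
gripper_width: 0.304
[ 0.15  0.55 -0.35  1.57  0.2   1.06 -2.06]
scores 0.9864227771759033 0.9208526611328125 mark px (np.float32(278.05872), np.float32(179.80023)) ptr px (np.float32(279.51685), np.float32(196.21204))
(array([0.6052, 0.0012, 0.065 ]), array([ 6.16e-01, -6.00e-04,  5.10e-02]), 'gap y mm', np.float64(-0.2), 'x', np.float64(11.0))
280 196
[[270 268 273 265 268 262 264 257 262 264 257 262 257 259 252 263 270]
 [264 265 264 265 262 260 262 260 262 255 261 255 259 256 262 261 261]
 [261 261 263 264 265 264 260 259 256 261 264 255 258 260 255 260 255]
 [260 265 262 259 264 260 245 234 232 245 255 264 257 260 254 263 259]
 [264 262 265 261 263 257 233 199 210 236 256 261 258 256 260 256 257]
 [259 266 260 259 263 258 240 214 242 247 261 260 259 260 259 264 263]
 [262 265 267 262 260 260 257 262 282 281 265 260 259 260 258 258 259]
 [266 264 266 264 261 268 264 282 305 280 259 260 263 260 263 262 260]
 [265 267 265 261 254 249 255 282 305 275 248 255 262 264 265 264 262]
 [268 269 266 261 239 223 229 278 302 270 219 232 258 257 265 262 264]
 [266 266 263 258 228 203 213 262 298 272 208 221 254 267 263 258 257]]
278 180 [[137 129 133 141 124 128 134 135 138 146 188]
 [144 137 139 132 119 112 113 138 145 141 193]
 [156 138 136 123 106  89 105 138 132 148 214]
 [184 134 134 127 115  83 104 130 139 150 246]
 [229 148 138 135 118 114 127 139 135 150 252]
 [245 150 140 134 138 130 135 135 134 150 229]
 [242 147 137 141 126 127 139 136 129 146 221]]
```

The pointer is within about 0.2 mm of the ridge and the hand is off the wheel. Next is the proof push, with shut fingers turned so their side faces meet the plate.

```bash
python3 -m creep '[[-1,0,0,1.5,0.13],[-1,-0.5,-0.5,0.5,0.15],[-1,-1,-0.6,0,0.15],[-1,-1,-0.6,0,0.15],[-1,-1,-0.6,0,0.15],[-1,-1,-0.6,0,0.15],[-1,-1,-0.5,0,0.15],[-1,-1,-0.5,0,0.15],[-1,-1,-0.5,0,0.15],[-1,-1,-0.5,0,0.15]]' 20
python3 -m creep '[[-1,-0.6,0,0,0.15],[-1,0,0,0,0.02],[-1,0,0,0,0],[-1,0,0,0,0]]'
python3 - <<'E'
from h import *
s=robot.sense();print(s['q'].round(2));T=R.from_rotvec(s['tool_rot']).as_matrix();print('jaw',T[:,1],'target',GX)
w=cam('wrist');z=w['z_map'];vv,uu=np.mgrid[0:384:3,0:512:3]
K=np.array([[w['fx'],0,w['cx']],[0,w['fy'],w['cy']],[0,0,1.]])
n=cv2.undistortPoints(np.stack([uu,vv],-1).reshape(-1,1,2).astype(float),K,np.array([w['k1'],0,0,0.]))[:,0]
d=z[vv,uu].ravel();P=(np.c_[n[:,0]*d,-n[:,1]*d,-d])@w['rot'].T+w['eye']
C=np.array([.537,.0115,.0]);g=np.c_[(P-C)@GX,(P-C)@GY,P[:,2]]
m=(d>0)&(abs(g[:,0])<.05)&(g[:,2]>.14)&(g[:,2]<.157)&(abs(g[:,1])<.04);print(m.sum(),g[m].mean(0) if m.any() else '',g[m].min(0),g[m].max(0))
print('tcp g',(s['tcp_pos']-C)@GX,(s['tcp_pos']-C)@GY)
E
```

```text
clock: 23.25
tcp_pos: [0.5363, -0.0336, 0.207]
tool_rot: [2.543, 1.843, 0.001]
wrist_force: [0.6, -0.2, -0.5]
gripper_width: 0.0
clock: 23.65
tcp_pos: [0.5313, -0.0344, 0.2066]
tool_rot: [2.389, 2.04, 0.001]
wrist_force: [-0.4, -0.2, 0.6]
gripper_width: 0.001
[ 0.56  0.47 -0.82  1.78  0.39  1.06 -0.55]
jaw [ 9.87631128e-01 -1.56794080e-01  6.10074567e-04] target [ 0.98877108 -0.14943813  0.        ]
208 [0.00035162 0.00097732 0.14907221] [-0.04988932 -0.00241272  0.14407047] [0.04984626 0.00404277 0.15180674]
tcp g 0.001187584102878232 -0.046211788537691076
```

```bash
python3 -m creep '[[-1,0,0,-3,0],[-1,0,0,-3,0],[-1,0,0,-2,0],[-1,0,0,-1.1,0],[-1,0.14,0.9,0,0],[-1,0.14,0.9,0,0],[-1,0.1,0.7,0,0],[-1,0.04,0.25,0,0],[-1,0,0,0,0]]'
python3 -m creep '[[-1,0.03,0.2,0,0],[-1,0,0,0,0]]'
```

```text
clock: 24.6
tcp_pos: [0.5355, -0.0067, 0.116]
tool_rot: [2.385, 2.044, 0.002]
wrist_force: [-0.4, 0.4, -0.3]
gripper_width: -0.002
clock: 24.8
tcp_pos: [0.5355, -0.0056, 0.1154]
tool_rot: [2.387, 2.042, 0.0]
wrist_force: [-0.7, 0.3, 0.2]
gripper_width: 0.001
```

```bash
python3 -m creep '[[-1,0.02,0.15,0,0],[-1,0,0,0,0]]'; python3 -m creep '[[-1,0.02,0.15,0,0],[-1,0,0,0,0]]'; python3 -m creep '[[-1,0.02,0.1,0,0],[-1,0,0,0,0]]'
```

```text
clock: 25.0
tcp_pos: [0.5356, -0.004, 0.1153]
tool_rot: [-2.387, -2.042, -0.0]
wrist_force: [-0.4, 0.1, 0.4]
gripper_width: 0.003
clock: 25.2
tcp_pos: [0.5358, -0.0025, 0.1152]
tool_rot: [-2.387, -2.043, 0.0]
wrist_force: [0.7, -0.2, 0.1]
gripper_width: 0.001
clock: 25.4
tcp_pos: [0.5358, -0.0025, 0.1152]
tool_rot: [2.387, 2.041, -0.002]
wrist_force: [-2.0, -2.7, 1.6]
gripper_width: -0.002
```

```bash
python3 -m creep '[[-1,0.02,0.15,0,0],[-1,0,0,0,0]]'; python3 -m creep '[[-1,0.01,0.1,0,0],[-1,0,0,0,0]]'
```

```text
clock: 25.6
tcp_pos: [0.5358, -0.0024, 0.1152]
tool_rot: [2.387, 2.039, -0.005]
wrist_force: [-2.2, -7.4, 3.9]
gripper_width: 0.004
clock: 25.8
tcp_pos: [0.5358, -0.0024, 0.1152]
tool_rot: [2.388, 2.038, -0.007]
wrist_force: [-2.3, -11.0, 4.9]
gripper_width: 0.003
```

It's at about 11 N and the plate hasn't given (TCP y stays at −0.0024). I'll hold for 0.6 s, then back off and look again.

```bash
python3 -m creep '[[-1,0,0,0,0],[-1,0,0,0,0],[-1,0,0,0,0],[-1,0,0,0,0],[-1,0,0,0,0],[-1,0,0,0,0]]'; python3 -m creep '[[-1,-0.05,-0.4,0,0],[-1,-0.2,-1.2,0,0],[-1,-0.2,-1.4,0,0],[-1,0,0,3,0],[-1,0,0,3.1,0],[-1,0,0,3,-0.1],[-1,1,0.6,0,-0.15],[-1,1,0.6,0,-0.15],[-1,1,0.6,0,-0.15],[-1,1,0.6,0,-0.15]]'
python3 -m creep '[[-1,1,0.6,0,-0.15],[-1,1,0.6,0,-0.15],[-1,1,0.6,0,-0.15],[-1,1,0.5,-1,-0.15],[-1,0.7,0.4,-1,-0.15],[-1,0,0,0,-0.15],[-1,0,0,0,-0.05],[-1,0,0,0,0],[-1,0,0,0,0]]'
python3 -c "
from h import *
s=robot.sense();print(s['q'].round(2))
w,pm,pp=look();save(w,'w8.png',None,1.5)"
```

```text
clock: 26.4
tcp_pos: [0.5358, -0.0024, 0.1153]
tool_rot: [2.388, 2.038, -0.006]
wrist_force: [-1.9, -9.5, 3.5]
gripper_width: -0.0
clock: 27.4
tcp_pos: [0.5721, -0.0059, 0.2062]
tool_rot: [-2.946, -1.09, -0.0]
wrist_force: [0.1, -0.1, 0.2]
gripper_width: -0.003
clock: 28.3
tcp_pos: [0.6187, 0.0213, 0.1861]
tool_rot: [-3.12, 0.365, 0.0]
wrist_force: [0.1, 1.0, -0.2]
gripper_width: -0.001
[ 0.14  0.54 -0.34  1.58  0.2   1.05 -2.07]
scores 0.9711295366287231 0.773409903049469 mark px (np.float32(285.63037), np.float32(175.7818)) ptr px (np.float32(287.6101), np.float32(191.6236))
(array([0.6053, 0.0012, 0.065 ]), array([ 6.157e-01, -3.000e-04,  5.100e-02]), 'gap y mm', np.float64(0.1), 'x', np.float64(10.5))
```

View pics/w8.png

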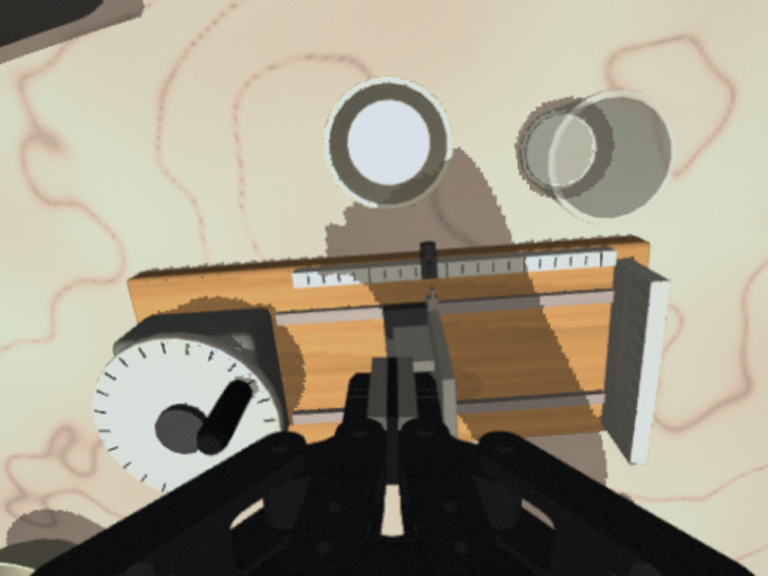

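The final view shows the pointer tip at about (288,192) native, in line with the clip ridge at (286,176). Nothing else has been moved and the robot is clear, so I'm handing in.

```bash
python3 -c "
from plant import robot
print(robot.sense()['wrist_force'],robot.sign_off())"
```

```text
the job is handed in; nothing more can be done
[ 0.12037956 -0.45992665 -0.38849005] None
```

The plate is set to the index clip and the job is handed in at about 28 s on the robot's clock.

- **Winding:** I straddled the handle and wound the plate open to about 5.6 mm past the clip. Then I wound back in closing moves only, checking between stages with the wrist camera.
- **Setting:** after the last closing move the pointer was about 0.2 mm on the open side of the ridge.
- **Proof push:** with the hand off the wheel I leaned on the fence-side face, away from the fence, at 10–11 N for at least 0.6 s. The tool did not move while the force was held. The hold also showed 3.5–5 N of upward force on the tool.
- **Last check:** after letting go, the pointer read +0.1 mm, level within my error of about 0.3 mm. That pointer match was weaker than the earlier ones (score 0.77 against about 0.9). In the last picture the robot is clear and nothing in view looks disturbed; the scoop was outside it and I did not look at it again.
- **Disagreement:** the first distance estimates from the three cameras ranged from 23 to 27 mm. I therefore relied only on the close wrist views for the setting.

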